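Load a tray of wet-stained slides into the slide scanner

TASK

Load the flat slide tray into the slide scanner: the slides on it are freshly stained, so keep it flat on the bench and push it, bevelled edge first, up onto the scanner's bed, between the guides and into the slot. Push it gently in against the sprung ejector until the hole in the tray's rear margin drops over the locating stud on the bed, so that the tray lies flat and the stud holds it in when you let go. Never lift or tip the tray, do not force it or knock the scanner, and leave everything else where it is.

Things in the scene. Friction and masses are not known exactly. Their poses are not given: they have to be found in the camera images.
- slide_tray: flat aluminium plate 150 mm long (x), 110 wide (y), 10 thick, about 0.35 kg, three glass slides clipped on top (2.5 mm proud); too wide to grip; lies flat before the scanner's slot. Origin: middle of its underside; +x points to the edge that goes in first, 102 mm wide, bevelled underneath over its last 15 mm so that it climbs on what it meets. Long sides y = +-55 mm are straight
- tray_rear (a point): middle of the tray's straight, square rear edge, the one to push: 75 mm behind the tray's origin, at mid thickness (5 mm above its underside)
- tray_hole (a point): centre of the tray's round through hole, 11 mm across, on the underside, 58 mm behind the middle of the tray and 17 mm ahead of its rear edge
- scanner: slide scanner fixed to the worktop: white box 172 mm deep, 180 wide, 122 high, with a flat bed before it. Origin: on the worktop straight below the locating stud; +x is the loading direction (into the slot), z up. The bed's top is 2 mm above the worktop, from x = -12 mm inwards, 113 mm wide; its feathered front edge begins at x = -26 mm. The box's front face is at x = 80 mm
- slot (a point): middle of the slot's mouth in the scanner's front face, at bed height: 80 mm beyond the stud along scanner +x. The slot is 113 mm wide and 30 mm high, a little lower inside. Before it two guide cheeks, 24 mm high, stand 113 mm apart from scanner x = 40 mm inwards (1.5 mm play each side of the tray) and flare open to about 135 mm at x = -6 mm
- stud (a point): foot of the locating stud, on the bed, 2 mm above the worktop: a steel pin 7 mm thick that rises 4 mm above the bed, tip coned. The tray's leading edge rides up over it; the tray then slides along on its tip, tilted a few degrees, till the hole is over it. Seated, the tray's origin is at scanner x = 58 mm, y = 0, its rear edge at x = -17 mm
- ejector (a joint): travel (m) of the sprung ejector bar inside the slot, 0 when free, face then at scanner x = 123 mm; the tray's leading edge pushes it in, 10 mm when the hole is over the stud, 16 at its end stop. It pushes back with 1.7 N at 0 and 4.5 N at 10 mm. Friction at a pushed rear edge can hold the tray up on the stud's tip: push along a downward slant to drag it down
- stain_bottle: brown stain bottle, 39 mm across, 70 mm high, standing behind the scanner's bed; a bystander. Origin: centre of its underside
- slide_box: blue box for slides, 84 x 96 x 36 mm, at the right front; a bystander. Origin: centre of its underside
- petri_dish: white agar plate with lid, 62 mm across, 16 mm high, at the right front; a bystander. Origin: centre of its underside
- bench_timer: white bench timer, 62 x 66 x 18 mm, lying further back; a bystander. Origin: centre of its underside
- calculator: pocket calculator, 140 x 78 x 14 mm, lying further back; a bystander. Origin: centre of its underside
- marker_2: marker pen, 138 mm long, 17 mm thick, lying further back at the right; a bystander. Origin: centre of its underside
- serum_tube: capped serum tube lying on the worktop to the left, in front of the scanner's side; 106 mm long, 17 mm thick; a bystander. Origin: centre of its underside
- specimen_cup: specimen cup with screw lid, 66 mm across, 70 mm high, at the left; a bystander. Origin: centre of its underside

How it is judged (in metres and radians):
On the way:
1. the tray's leading edge is between the guides and inside the slot, square to it (x of slide_tray in the frame of scanner above 0.012 m and y of slide_tray in the frame of scanner between -0.006 and 0.006 m and angle between the x axis of slide_tray and the x axis of scanner, either way round below 0.15 rad), for 0.1 s.
At the end, for the whole second after the job is handed in: The tray lies flat on the bed (tilt under 0.025 rad, underside at the hole less than 1.5 mm above the bed), square to the slot (0.05 rad), its hole over the stud (centres within 3 mm), the ejector held in by more than 6 mm, and the tray at rest with nothing pushing it (horizontal distance between tray_hole and stud below 0.003 m and z of tray_hole in the frame of scanner below 0.0035 m and angle between slide_tray's own z axis and vertical below 0.025 rad and angle between the x axis of slide_tray and the x axis of scanner, either way round below 0.05 rad and value of joint ejector above 0.006 m and linear speed of slide_tray below 0.01 m/s); the robot touches nothing.
It fails at once if the tray is tipped by more than 0.25 rad (angle between slide_tray's own z axis and vertical above 0.25 rad).
It fails at once if the tray is lifted: its middle rises more than 25 mm above the worktop (height (world z) of slide_tray above 0.025 m).
It fails at once if the tray is forced with more than 45 N (contact force between any of the fingers, the arm and slide_tray above 45 N).
It fails at once if the robot knocks the scanner with more than 30 N (contact force between any of the fingers, the arm and scanner above 30 N).
It fails at once if a bystander is moved by more than 30 mm (distance of any of stain_bottle, slide_box, petri_dish, bench_timer, calculator, marker_2, serum_tube, specimen_cup from where it was at the start of the episode above 0.03 m).
It also fails if it takes over 64 s, if anything falls off the work surface, if the arm or the gripper's body presses on something with over 40 N, if the wrist force passes 120 N, or if a joint passes its speed limit or range.

ROBOT

A 7-joint arm with a two-finger parallel gripper is mounted at the origin on a cart in front of the work surface, level with it; the furniture and walls round the work are solid. World frame = base frame: x ahead of the robot, y to its left, z up, the work surface at z = 0. Lengths are in m, angles in degrees, forces in N, time in s.
With the tool pointing down it reaches from about 0.425 to 0.875 m from the base axis. Payload 4.7 kg.
Tool frame: the origin (TCP) lies on the centre line of the jaws, within the pads' length; the fingertips stand env.nose_length ahead of it and the grasp point (between the pads) lies 8 mm behind it (env.nose_length is the distance from the TCP to the fingertips, in m); y points along the fingers, z is the direction in which the jaws open and shut, and the axes are right-handed (so a half turn about y gives the same grasp; the last joint's range is limited). The gripper opens to 87 mm and grips with 3 to 60 N. Pads are 19 mm wide; open, the fingers measure 117 mm over their backs; the gripper's body (75 mm by 190 mm) begins 51 mm behind the grasp point.
Start: joints at [-76.541, 18.392, -4.016, 83.108, 1.295, 78.541, -3.26], TCP at [0.142, 0.634, 0.234] pointing down, gripper open.
Joint ranges: [-163.93, 163.93], [-17.29, 119.83], [-79.2, 71.16], [3.27, 140.29], [-89.18, 269.18], [5.43, 117.66], [-154.24, 154.24]. Speed limits (degrees/s): [147.25, 147.25, 180, 180, 180, 180, 180].

INTERFACE

Orientations are given as [roll, pitch, yaw] about the fixed x, y, z axes, in that order (R = Rz(yaw) Ry(pitch) Rx(roll)).
In Python, from cell import env, read_camera, camera_info, job, models gives the robot as it stands.
- The arm moves only by the tool move_arm, never from a script. Its argument "moves" is a list of rows, each a list of 6 numbers: the shift along the tool's x, y, z in mm, then the turn, a rotation vector about the tool's x, y, z in degrees. In form: [[x, y, z, ax, ay, az], ...]. A call has 1 to 20 rows; each row is the pose to reach, as a shift and turn from the pose commanded when the call began, along the tool's axes at that moment; what a row does not reach only later rows make up. A row lasts 1/12 s, in which the tool goes at most 41.7 mm and 7.16 degrees, less where a joint would pass 70% of its speed; a pose out of reach is approached as far as the arm can. A call with a gripper value outside its range is refused whole. "claw" is the finger opening in mm, from 0 to 87, set as the call begins (left out, the last holds). The fingers move at their own pace and stop on an object; "newtons" is the grip in N (left out, the last holds). Time passes only in rows, so rows that repeat a pose let the fingers close. It gives the time, the measured TCP pose, the force and the opening at its end, in the units of the state.
- env.get_obs(): the state, without advancing time (a new reading comes with each control period).
- read_camera(name): name is "side" or "top"; returns (picture, depth): 384x512x3 uint8, red, green, blue; 384x512 float32, m along the optical axis (not along the pixel's ray), 0 where there is no reading.
- camera_info(name): a dict with "fx", "fy", "cx", "cy" (pixels), "R" (3x3) and "t" (3): a world point X has camera coordinates R X + t. Camera axes: x right, y down, z forward; pixel columns grow to the right and rows downward; lengths in m; the calibration is good to about 2 mm. A picture is of the moment at which its call begins. camera_info takes no time and is no camera call.
- job.sign_off(): hands the job in, once; it reports no verdict.
Trained networks look in the newest picture that a camera, given by its name, has taken for a name from the list of things; names that differ only in an ending like _2 or _b are one class to them, and where a whole thing is asked for, a point or a joint stands for the part that bears it (a point fixed in the world has none). Each returns a list of dicts, best first, with "score" (0 to 1); they miss things now and then, are a little off and sometimes report something else, mostly with a low value. They report only what shows in the picture. A call takes as long as a camera call.
- models.spot_in(target, camera): "point" ([x, y, z] in m, in world coordinates, good to about 4 mm: the middle of the surface that is visible of it).
- models.cut_out(target, camera): "mask" (384x512 bool, what is visible of it).
The state is a dict: "time_s": time; "qpos": joint angles; "joint_velocities": joint speeds; "effort": joint torques, N m; "tool_pos": TCP position; "tool_rot": TCP orientation; "force": force on the tool from outside, world axes, zero at the start; "wrist_torque": the same for the moment, N m; "grip_width": finger opening in m.
Only numpy, scipy, OpenCV 4.12 (cv2) and the standard library are available. Lean on these libraries where they do the work, as an engineer would, in place of code of your own. Each camera call takes 0.05 s, during which the arm holds its last target.

## Working session

There is one attempt and no reset: what is moved stays moved. The work goes in short steps, Python scripts to look and compute and a tool call to move; the robot and the scene stay as the last step left them, time stands still between calls to the robot, and variables do not carry over. Pictures are saved under pics/ and viewed, and the job is handed in when it is done.

Besides the shell and the picture viewer there is one more tool, called as a command line: name --pt "numbers of a row" for each row, then --argument value for the rest. move_arm: Moves the arm, as the interface text tells. Its arguments: {"type":"object","properties":{"moves":{"type":"array","items":{"type":"array","items":{"type":"number"}}},"claw":{"type":"number"},"newtons":{"type":"number"}},"required":["moves"]}

```bash
mkdir -p pics; ls
cat > h.py <<'E'
from cell import env, read_camera, camera_info, job, models
import numpy as np, cv2
def snap(cam,name):
    p,d=read_camera(cam); cv2.imwrite(f'pics/{name}.png',cv2.cvtColor(p,cv2.COLOR_RGB2BGR)); return p,d
def pts(cam,d,mask=None):
    c=camera_info(cam); v,u=np.nonzero((d>0)&(mask if mask is not None else True)); z=d[v,u]
    C=np.stack([(u-c['cx'])/c['fx']*z,(v-c['cy'])/c['fy']*z,z],1)
    return (C-np.array(c['t']))@np.array(c['R']),u,v
E
python3 - <<'E'
from h import *
print(env.nose_length, env.get_obs())
for c in('top','side'):
    p,d=snap(c,c+'0'); np.save(f'pics/{c}0d.npy',d)
    for t in ('slide_tray','scanner','tray_hole','stud','slot','tray_rear','serum_tube'):
        try:
            r=models.spot_in(t,c); print(c,t,[(np.round(x['point'],4).tolist(),round(x['score'],2)) for x in r[:2]])
        except Exception as e: print(t,e)
E
```

```text
pics
0.011 {'time_s': 0.0, 'qpos': array([-76.53946337,  18.43970036,  -4.01548706,  83.17543297,
         1.29424456,  78.54204039,  -3.2588903 ]), 'joint_velocities': array([ 0.0043365 , -0.02758104, -0.04910879, -0.05526958,  0.0144315 ,
        0.05269624,  0.03428262]), 'effort': array([ 8.70666304e-05, -4.91297829e+01, -4.03886363e-01, -3.12516582e+01,
       -6.38398854e-02,  4.42670239e-02,  2.04113871e-04]), 'tool_pos': array([0.14230187, 0.63367227, 0.23244959]), 'tool_rot': array([-9.01119696e+01, -5.12627887e-03, -1.26498534e+01]), 'force': array([0.34272651, 0.29319465, 0.10861547]), 'wrist_torque': array([-0.00649993, -0.02870031, -0.02734067]), 'grip_width': 0.08709488654536345}
top slide_tray [([0.5197, -0.0319, 0.0106], 0.8)]
top scanner [([0.5746, 0.2622, 0.1222], 0.9)]
top tray_hole [([0.5186, -0.0252, 0.0071], 0.78)]
top stud [([0.5783, 0.2605, 0.123], 0.73), ([0.684, 0.1137, 0.058], 0.23)]
top slot [([0.5745, 0.2609, 0.1237], 0.96), ([0.5163, -0.0281, 0.0097], 0.2)]
top tray_rear [([0.5183, -0.0295, 0.0082], 0.7)]
top serum_tube [([0.4137, 0.415, 0.0157], 0.63)]
side slide_tray [([0.5156, -0.0309, 0.0142], 0.94)]
side scanner [([0.5598, 0.2452, 0.1149], 0.78)]
side tray_hole [([0.5231, -0.0318, 0.0095], 0.57)]
side stud [([0.4112, 0.42, 0.0104], 0.65), ([0.5672, 0.2455, 0.1099], 0.57)]
side slot [([0.566, 0.2423, 0.1131], 0.69)]
side tray_rear [([0.5148, -0.036, 0.0121], 0.82), ([0.4115, 0.4185, 0.0113], 0.21)]
side serum_tube [([0.4086, 0.4212, 0.0093], 0.68)]
```

View pics/top0.png

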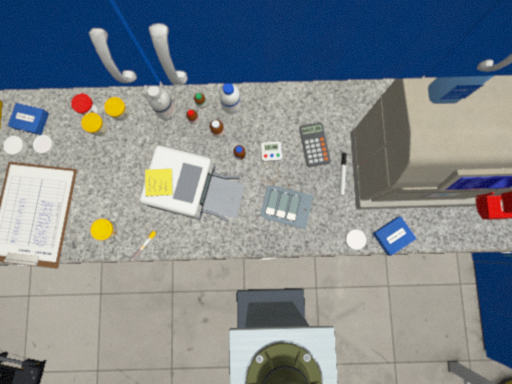

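View pics/side0.png

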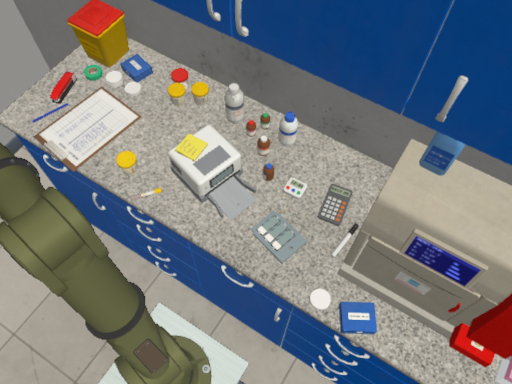

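Run:
```python
from h import *
for c,(x0,x1,y0,y1) in {'top':(130,330,135,245),'side':(150,320,115,270)}.items():
    im=cv2.imread(f'pics/{c}0.png')[y0:y1,x0:x1]
    cv2.imwrite(f'pics/{c}0z.png',cv2.resize(im,None,fx=3.8,fy=3.8,interpolation=cv2.INTER_CUBIC))
for c in('top','side'):
    p,d=snap(c,c+'1'); np.save(f'pics/{c}0d.npy',d)
    for t in ('slide_tray','scanner'):
        r=models.cut_out(t,c)[0]; m=r['mask']; P,u,v=pts(c,d,m)
        np.save(f'pics/{c}_{t}.npy',m)
        print(c,t,m.sum(),np.round(np.median(P,0),4), np.round(P.min(0),3),np.round(P.max(0),3))
        if t=='slide_tray':
            rr=cv2.minAreaRect(P[:,:2].astype(np.float32)*1000); print(rr); print(cv2.boxPoints(rr))
        else:
            top=P[P[:,2]>.112]; print('roof',cv2.minAreaRect(top[:,:2].astype(np.float32)*1000), len(top))
            low=P[P[:,2]<.03]; print('bed',len(low),cv2.minAreaRect(low[:,:2].astype(np.float32)*1000))
    i=camera_info(c); print(i)
```

```text
top slide_tray 1630 [ 0.5203 -0.029   0.0112] [ 0.45  -0.113 -0.001] [0.59  0.055 0.019]
((522.029296875, -29.007034301757812), (149.3629608154297, 113.13355255126953), 74.15796661376953)
[[ 447.22403   -85.41003 ]
 [ 556.06055  -116.293915]
 [ 596.8346     27.395958]
 [ 487.99805    58.279846]]
top scanner 5422 [0.5777 0.2634 0.1212] [ 0.484  0.106 -0.005] [0.735 0.445 0.14 ]
roof ((594.2491455078125, 301.70550537109375), (171.46844482421875, 179.1031036376953), 73.92665100097656) 3529
bed 1496 ((597.96826171875, 270.83209228515625), (326.92694091796875, 208.65843200683594), 74.01837158203125)
{'fx': 350.73941760900726, 'fy': 350.73941760900726, 'cx': 252.64109615562492, 'cy': 190.31230496266895, 'R': array([[-0.02710254, -0.99960867, -0.0069253 ],
       [-0.98698005,  0.02785762, -0.15841189],
       [ 0.15854282,  0.00254177, -0.98734883]]), 't': array([0.09137091, 0.5658146 , 1.03659544])}
side slide_tray 1566 [ 0.5148 -0.0321  0.0103] [ 0.447 -0.115 -0.006] [0.59  0.055 0.02 ]
((518.204345703125, -28.700485229492188), (153.55014038085938, 114.85528564453125), 74.45198822021484)
[[ 442.29898   -87.27283 ]
 [ 552.9513   -118.059296]
 [ 594.10974    29.871857]
 [ 483.4574     60.658325]]
side scanner 4697 [0.565  0.2456 0.115 ] [ 0.482  0.107 -0.009] [0.737 0.46  0.139]
roof ((591.0210571289062, 298.9092102050781), (175.16481018066406, 180.47454833984375), 73.5296401977539) 2413
bed 1375 ((611.7157592773438, 280.1134338378906), (358.27117919921875, 231.19390869140625), 74.2413101196289)
{'fx': 448.33083591714444, 'fy': 448.33083591714444, 'cx': 250.8086419366423, 'cy': 197.18768691953025, 'R': array([[ 0.53996067, -0.84167816,  0.00451128],
       [-0.73518179, -0.47423631, -0.48436314],
       [ 0.40981729,  0.25822043, -0.87485541]]), 't': array([-0.22051176,  0.49223591,  1.22734623])}
```

View pics/top0z.png

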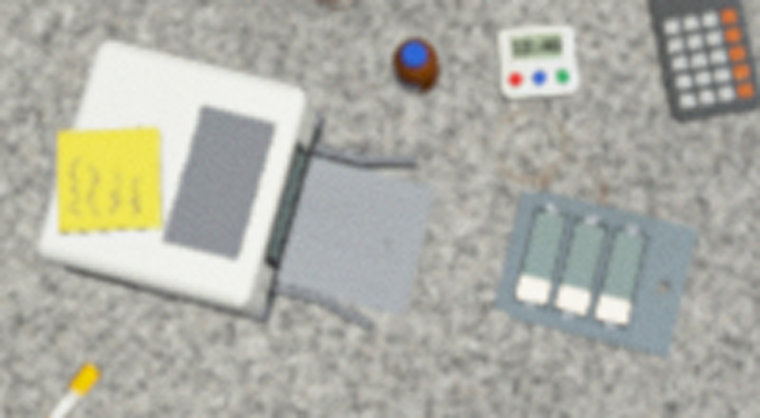

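View pics/side0z.png

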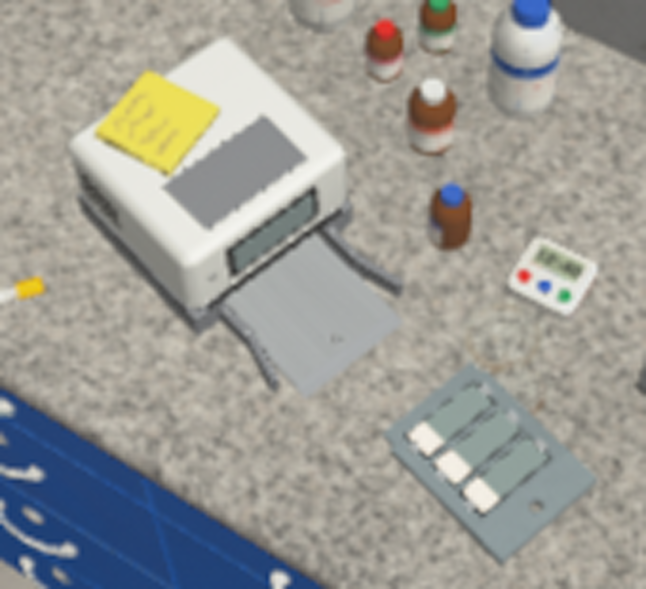

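```bash
cat >> h.py <<'E'
def ray(cam,u,v,z):
    c=camera_info(cam);R=np.array(c['R']);t=np.array(c['t'])
    o=-R.T@t; d=R.T@np.array([(u-c['cx'])/c['fx'],(v-c['cy'])/c['fy'],1]); return o+d*(z-o[2])/d[2]
E
python3 - <<'E'
from h import *
def Z(c,U,V,z):
    x0,y0={'top':(130,135),'side':(150,115)}[c]
    return np.round(ray(c,(U+.5)/3.8-.5+x0,(V+.5)/3.8-.5+y0,z)[:2]*1000,1)
print('stud',Z('top',389,243,.005),Z('side',336,339,.005))
print('hole',Z('top',663,286,.01),Z('side',537,505,.01))
for n,q in {'top':[(697,234),(667,355),(522,192),(497,310)],'side':[(595,479),(503,558),(472,366),(387,435)]}.items():
    P=np.array([Z(n,*a,.010) for a in q]);print(n,P.tolist(), 'rear dir',np.degrees(np.arctan2(*(P[0]-P[1])[::-1])),'side dirs',[np.degrees(np.arctan2(*(P[i+2]-P[i])[::-1])) for i in (0,1)],'rear mid',P[:2].mean(0), 'len',np.linalg.norm(P[0]-P[1]))
print('bed front',Z('top',432,183,.001),Z('top',405,315,.001),Z('side',399,320,.001),Z('side',308,390,.001))
E
```

```text
stud [549.8 142.4] [546.7 138.9]
hole [506.7 -84.9] [505.  -87.2]
top [[549.4, -115.4], [449.6, -85.3], [589.2, 29.5], [490.5, 53.5]] rear dir -16.783479445950213 side dirs [np.float64(74.64121193217156), np.float64(73.58141067919212)] rear mid [ 499.5  -100.35] len 104.24034727493952
side [[551.1, -116.0], [450.0, -87.3], [586.0, 24.5], [491.4, 50.8]] rear dir -15.848043343495561 side dirs [np.float64(76.05014648430074), np.float64(73.31217533392183)] rear mid [ 500.55 -101.65] len 105.09471918226912
bed front [600.7 105.2] [489.3 130.3] [594.2 104.1] [494. 133.]
```

Run:
```python
from h import *
d=np.array([np.cos(np.radians(74)),np.sin(np.radians(74))]);n=np.array([-d[1],d[0]])
S=np.array([.5482,.1407])
snap('top','top2')
for t in ('stain_bottle','bench_timer','calculator','specimen_cup','serum_tube'):
    for x in models.spot_in(t,'top')[:2]:
        p=np.array(x['point'][:2])-S; print(t,np.round(x['point'],3),round(x['score'],2),'scanner',np.round([p@d,p@n],3))
print(env.get_obs()['time_s'])
```

```text
stain_bottle [0.682 0.114 0.057] 0.65 scanner [ 0.011 -0.136]
bench_timer [0.7   0.008 0.017] 0.68 scanner [-0.085 -0.182]
bench_timer [ 0.414 -0.351  0.038] 0.58 scanner [-0.51  -0.006]
calculator [ 0.715 -0.131  0.014] 0.88 scanner [-0.215 -0.235]
calculator [0.574 0.257 0.122] 0.56 scanner [0.119 0.007]
specimen_cup [0.457 0.524 0.074] 0.8 scanner [0.344 0.193]
serum_tube [0.414 0.416 0.015] 0.58 scanner [0.228 0.205]
1.4
```

move_arm --pt "596 0 -569 0 3.35 0" --pt "596 0 -569 0 3.35 0" --pt "596 0 -569 0 3.35 0" --pt "596 0 -569 0 3.35 0" --pt "596 0 -569 0 3.35 0" --pt "596 0 -569 0 3.35 0" --pt "596 0 -569 0 3.35 0" --pt "596 0 -569 0 3.35 0" --pt "596 0 -569 0 3.35 0" --pt "596 0 -569 0 3.35 0" --pt "596 0 -569 0 3.35 0" --pt "596 0 -569 0 3.35 0" --pt "596 0 -569 0 3.35 0" --pt "596 0 -569 0 3.35 0" --pt "596 0 -569 0 3.35 0" --pt "596 0 -569 0 3.35 0" --pt "596 0 -569 0 3.35 0" --pt "596 0 -569 0 3.35 0" --pt "596 0 -569 0 3.35 0" --pt "596 0 -569 0 3.35 0" --claw 60

```text
time_s: 3.07
tool_pos: [0.6005, -0.055, 0.2339]
tool_rot: [-90.0, -0.1, -16.1]
force: [-0.6, -0.3, -0.4]
grip_width: 0.0599
```

move_arm --pt "0 40 0 0 0 0" --pt "0 80 0 0 0 0" --pt "0 120 0 0 0 0" --pt "0 160 0 0 0 0" --pt "0 190 0 0 0 0" --pt "0 205 0 0 0 0" --pt "0 214 0 0 0 0" --pt "0 218 0 0 0 0" --pt "0 218 0 0 0 0"

```text
time_s: 3.82
tool_pos: [0.5995, -0.0515, 0.0155]
tool_rot: [-90.0, -0.0, -16.0]
force: [-0.1, -0.1, 0.5]
grip_width: 0.0601
```

move_arm --pt "-5 0 0 0 0 0" --pt "-10 0 0 0 0 0" --pt "-13 0 0 0 0 0" --pt "-16 0 0 0 0 0" --pt "-19 0 0 0 0 0" --pt "-22 0 0 0 0 0" --pt "-25 0 0 0 0 0" --pt "-28 0 0 0 0 0" --pt "-31 0 0 0 0 0" --pt "-33 0 0 0 0 0" --pt "-33 0 0 0 0 0"

```text
time_s: 4.73
tool_pos: [0.5683, -0.0424, 0.0163]
tool_rot: [-90.0, -0.1, -16.0]
force: [3.8, -1.2, 3.1]
grip_width: 0.06
```

Run:
```python
from h import *
for c,(x0,x1,y0,y1) in {'top':(130,330,135,245),'side':(150,320,115,270)}.items():
    p,d=snap(c,c+'3');im=cv2.imread(f'pics/{c}3.png')[y0:y1,x0:x1]
    cv2.imwrite(f'pics/{c}3z.png',cv2.resize(im,None,fx=3.8,fy=3.8,interpolation=cv2.INTER_CUBIC))
```

```text
(no output)
```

View pics/top3z.png

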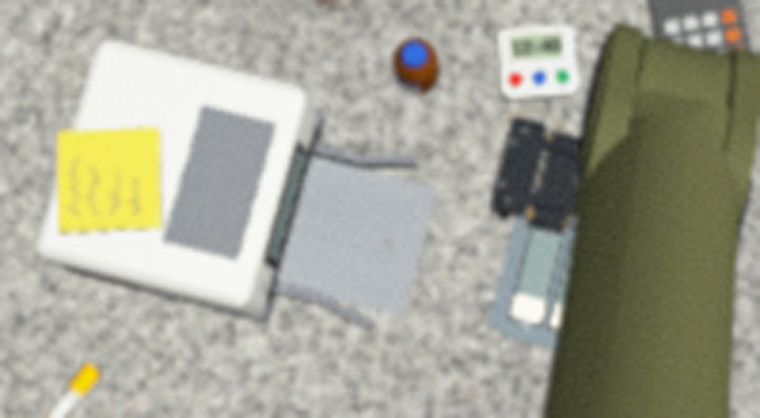

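View pics/side3z.png

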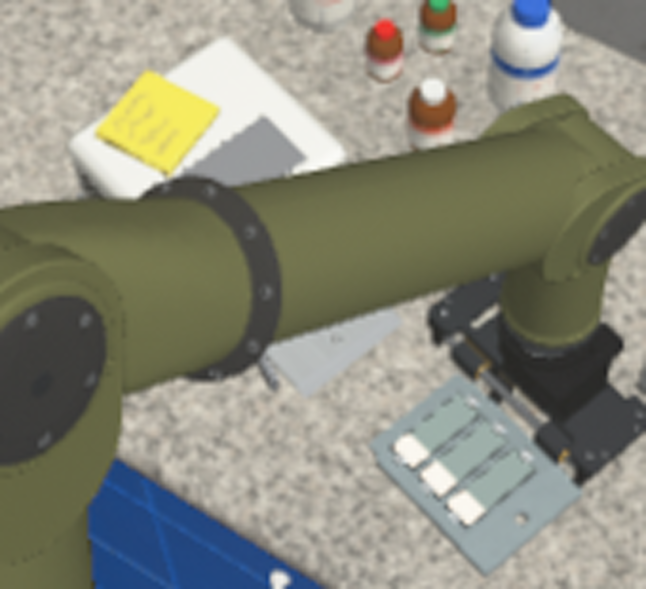

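```bash
cat >> h.py <<'E'
def Z(c,U,V,z):
    x0,y0={'top':(130,135),'side':(150,115)}[c]
    return ray(c,(U+.5)/3.8-.5+x0,(V+.5)/3.8-.5+y0,z)[:2]*1000
TH=74.0;d_=np.array([np.cos(np.radians(TH)),np.sin(np.radians(TH))]);n_=np.array([-d_[1],d_[0]])
S_=np.array([548.2,140.7])
def sc(p): p=np.array(p)-S_; return np.round([p@d_,p@n_],1)
E
python3 - <<'E'
from h import *
print('hole',sc(Z('side',522,518,.01)))
q=[(581,491),(489,572),(457,376),(371,444)]
P=np.array([Z('side',*a,.010) for a in q]); print([sc(p) for p in P]); print('old',[sc(Z('side',*a,.010)) for a in [(595,479),(503,558),(472,366),(387,435)]])
ang=lambda v:np.degrees(np.arctan2(v[1],v[0]))
print(ang(P[0]-P[1])+90,ang(P[2]-P[0]),ang(P[3]-P[1]))
print('tcp',sc([568.3,-42.4]))
print('side stud', sc(Z('side',336,339,.005)), 'top stud',sc(Z('top',389,243,.005)))
# guides and scanner lateral: roof in each cam
for c in('top','side'):
    d=np.load(f'pics/{c}0d.npy');m=np.load(f'pics/{c}_scanner.npy');P,u,v=pts(c,d,m)
    t=P[P[:,2]>.112][:,:2]*1000; Q=np.array([(p-S_) for p in t]);a=Q@d_;b=Q@n_
    print(c,'roof lat',np.percentile(b,[.5,99.5]),'along',np.percentile(a,[.5,99.5]))
print('slot line/guides top:',[sc(Z('top',U,V,.002)) for U,V in [(432,183),(405,315),(310,160),(278,288)]],[sc(Z('top',U,V,.024)) for U,V in [(413,162),(370,325)]])
E
```

```text
hole [-231.2   -4. ]
[array([-246. ,  -57.3]), array([-247.5,   48.2]), array([-99.9, -52.1]), array([-99.5,  45.4])]
old [array([-246. ,  -73.6]), array([-246.3,   31.5]), array([-101.2,  -68.3]), array([-102.1,   29.8])]
74.82353430515971 76.03287330301644 72.910717913185
tcp [-170.5  -69.8]
side stud [-2.1  0.9] top stud [ 2.  -1.1]
top roof lat [-87.2659156  88.1703131] along [ 83.01602597 250.08844772]
side roof lat [-84.463449    90.33931184] along [ 79.71146268 246.48348319]
slot line/guides top: [array([-19.7, -60.1]), array([-26.3,  53.9]), array([ 85.9, -53.5]), array([82.6, 58.5])] [array([ -1.6, -69.6]), array([-2.3, 70.3])]
```

move_arm --pt "-2 0 0 0 0 0" --pt "-4 0 0 0 0 0" --pt "-5.5 0 0 0 0 0" --pt "-5.5 0 0 0 0 0"

```text
time_s: 5.17
tool_pos: [0.5628, -0.0409, 0.0158]
tool_rot: [-90.0, -0.1, -16.0]
force: [4.7, -1.6, 4.0]
grip_width: 0.0595
```

move_arm --pt "10 0 0 0 0 0" --pt "20 -10 0 0 0 0" --pt "25 -50 0 0 0 0" --pt "25 -90 0 0 0 0" --pt "25 -110 0 0 0 0"

```text
time_s: 5.58
tool_pos: [0.5864, -0.0481, 0.1279]
tool_rot: [-90.0, 0.1, -16.0]
force: [1.4, 0.2, 0.5]
grip_width: 0.0601
```

Run:
```python
from h import *
print(env.get_obs()['tool_pos'],env.get_obs()['tool_rot'],env.get_obs()['qpos'])
```

```text
[ 0.58638488 -0.04811448  0.1279156 ] [-9.00190598e+01  7.74437377e-02 -1.60166983e+01] [-28.45949905  17.31079065  36.17643536 100.74030214 -11.11087778
  65.62897238  85.09132123]
```

move_arm --pt "-10 0 -12 0 7 0" --pt "-20 0 -24 0 14 0" --pt "-30 0 -36 0 21 0" --pt "-40 0 -48 0 28 0" --pt "-50 0 -60 0 35 0" --pt "-60 0 -72 0 42 0" --pt "-70 0 -84 0 49 0" --pt "-80 0 -96 0 56 0" --pt "-88.8 0 -107 0 63 0" --pt "-88.8 0 -107 0 70 0" --pt "-88.8 0 -107 0 77 0" --pt "-88.8 0 -107 0 84 0" --pt "-88.8 0 -107 0 90 0" --pt "-88.8 0 -107 0 90 0"

```text
time_s: 6.75
tool_pos: [0.4695, -0.1256, 0.1243]
tool_rot: [-90.3, -0.1, -106.1]
force: [-0.6, 0.3, -0.7]
grip_width: 0.06
```

Run:
```python
from h import *
print(env.get_obs()['tool_pos'],env.get_obs()['tool_rot'],env.get_obs()['qpos'])
for c,(x0,x1,y0,y1) in {'top':(130,330,135,245),'side':(150,320,115,270)}.items():
    p,d=snap(c,c+'4');im=cv2.imread(f'pics/{c}4.png')[y0:y1,x0:x1]
    cv2.imwrite(f'pics/{c}4z.png',cv2.resize(im,None,fx=3.8,fy=3.8,interpolation=cv2.INTER_CUBIC))
```

```text
[ 0.46954731 -0.12560911  0.12428095] [-9.03041468e+01 -6.18258816e-02 -1.06124321e+02] [-35.59295015   3.76653286  49.47528971 114.82729518  -3.15512792
  63.06513527  -0.85781228]
```

View pics/top4z.png

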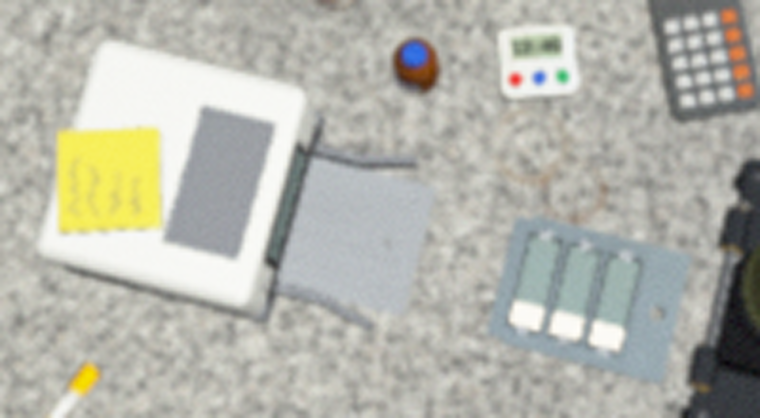

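View pics/side4z.png

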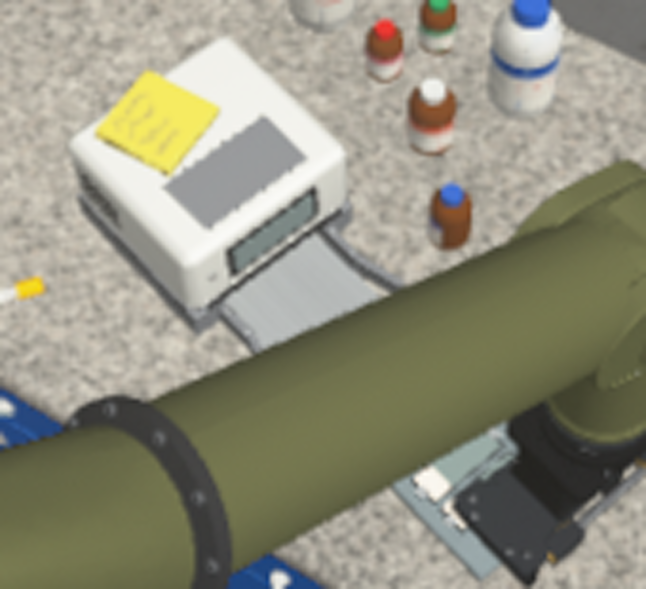

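Run:
```python
from h import *
print('hole',sc(Z('top',658,312,.01)),'stud',sc(Z('top',389,243,.005)))
P=np.array([Z('top',*a,.010) for a in [(691,257),(660,381),(515,218),(489,334)]]); print([sc(p) for p in P])
ang=lambda v:np.degrees(np.arctan2(v[1],v[0]))
print(ang(P[0]-P[1])+90,ang(P[2]-P[0]),ang(P[3]-P[1]))
print('tcp',sc([469.5,-125.6]))
```

```text
hole [-2.292e+02 -2.000e-01] stud [ 2.  -1.1]
[array([-245.3,  -51.7]), array([-243.7,   54.6]), array([-95.3, -47.1]), array([-98.2,  52.3])]
73.09644317800891 75.73031690645128 73.07003551472175
tcp [-277.7    2.2]
```

move_arm --pt "0 30 0 0 0 0" --pt "0 65 0 0 0 0" --pt "0 90 0 0 0 0" --pt "0 102 0 0 0 0" --pt "0 107 0 0 0 0" --pt "-8 107 1 0 0 0" --pt "-14 107 2 0 0 0" --pt "-18 107 2 0 0 0" --pt "-22 107 2 0 0 0" --pt "-27 107 2 0 0 0" --pt "-33 107 2 0 0 0" --pt "-40 107 2 0 0 0" --pt "-47 107 2 0 0 0" --pt "-54 107 2 0 0 0" --pt "-61 107 2 0 0 0" --pt "-68 107 2 0 0 0" --pt "-75 107 2 0 0 0" --pt "-80 107 2 0 0 0" --pt "-84 107 2 0 0 0" --pt "-84 107 2 0 0 0"

```text
time_s: 8.52
tool_pos: [0.4971, -0.0451, 0.0189]
tool_rot: [-90.0, 0.0, -105.9]
force: [-0.2, -2.6, 1.7]
grip_width: 0.06
```

```bash
cat >> h.py <<'E'
def look(k):
    o=env.get_obs();print(o['tool_pos'],sc(o['tool_pos'][:2]*1000),o['tool_rot'],o['force'])
    for c,(x0,x1,y0,y1) in {'top':(130,330,135,245),'side':(150,320,115,270)}.items():
        p,d=snap(c,c+k);im=cv2.imread(f'pics/{c+k}.png')[y0:y1,x0:x1]
        cv2.imwrite(f'pics/{c+k}z.png',cv2.resize(im,None,fx=3.8,fy=3.8,interpolation=cv2.INTER_CUBIC))
E
python3 -c "from h import *; look('5')"
```

```text
[ 0.49711506 -0.04511782  0.0188501 ] [-192.7   -2.1] [-8.99603434e+01  2.72871493e-02 -1.05946723e+02] [-0.20093234 -2.61832828  1.71990296]
```

View pics/top5z.png

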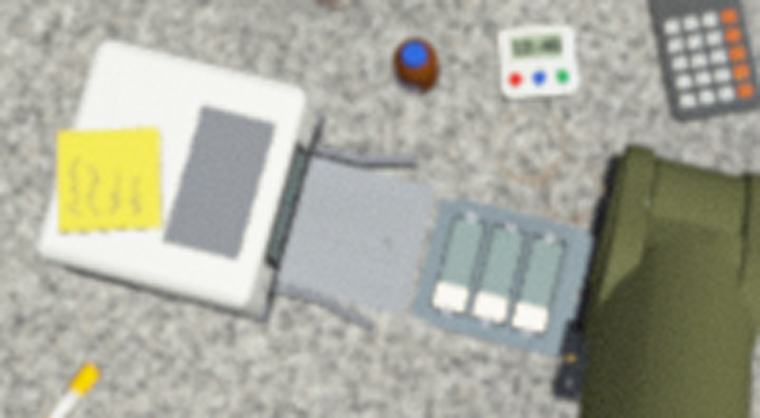

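View pics/side5z.png

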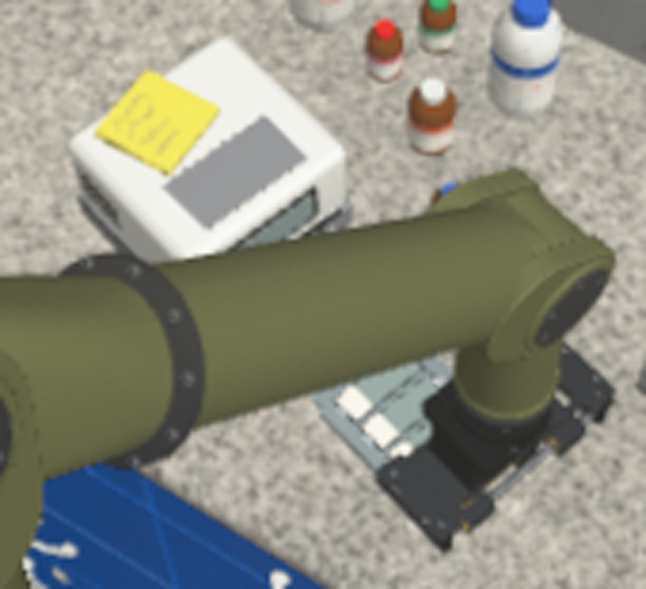

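```bash
python3 -c "
from h import *
for a in [(436,197),(414,309)]: print(sc(Z('top',*a,.010)))
for a in [(592,229),(558,356)]: print(sc(Z('top',*a,.010)))"
```

```text
[-26.7 -48. ]
[-32.8  47.7]
[-160.   -54.1]
[-157.7   55.7]
```

move_arm --pt "-5 0 0 0 0 0" --pt "-10 0 0 0 0 0" --pt "-15 0 0 0 0 0" --pt "-20 0 0 0 0 0" --pt "-25 0 0 0 0 0" --pt "-30 0 0 0 0 0" --pt "-35 0 0 0 0 0" --pt "-40 0 0 0 0 0" --pt "-45 0 0 0 0 0" --pt "-50 0 0 0 0 0" --pt "-55 0 0 0 0 0" --pt "-60 0 0 0 0 0" --pt "-60 0 0 0 0 0"

```text
time_s: 9.7
tool_pos: [0.5136, 0.0141, 0.0186]
tool_rot: [-90.0, 0.1, -105.9]
force: [-0.7, 0.4, -0.2]
grip_width: 0.0603
```

```bash
python3 -c "from h import *; look('6')"
```

```text
[0.51358739 0.0141444  0.01855102] [-131.2   -1.6] [-8.99994097e+01  9.59264120e-02 -1.05883102e+02] [-0.66902154  0.38865617 -0.19802785]
```

View pics/top6z.png

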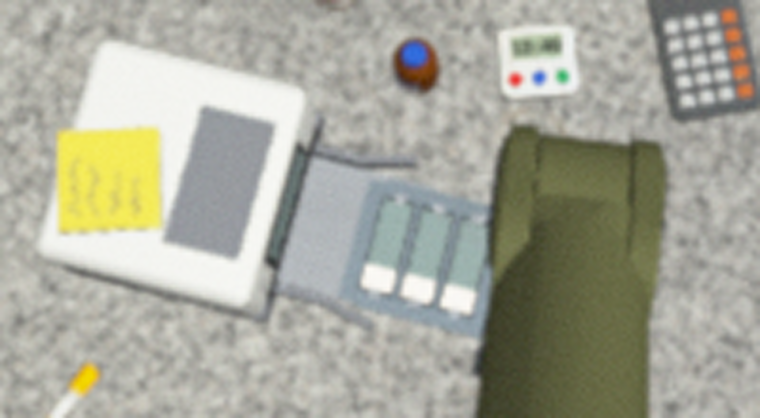

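move_arm --pt "-5 0 0 0 0 0" --pt "-10 0 0 0 0 0" --pt "-15 0 0 0 0 0" --pt "-20 0 0 0 0 0" --pt "-25 0 0 0 0 0" --pt "-30 0 0 0 0 0" --pt "-34 0 0 0 0 0" --pt "-38 0 0 0 0 0" --pt "-42 0 0 0 0 0" --pt "-46 0 0 0 0 0" --pt "-50 0 0 0 0 0" --pt "-54 0 0 0 0 0" --pt "-58 0 0 0 0 0" --pt "-60 0 0 0 0 0" --pt "-60 0 0 0 0 0"

```text
time_s: 11.05
tool_pos: [0.5305, 0.0696, 0.0188]
tool_rot: [-89.9, 0.0, -106.0]
force: [2.0, -4.1, 1.6]
grip_width: 0.0602
```

```bash
python3 -c "from h import *; look('7')"
```

```text
[0.5305078  0.0695626  0.01884242] [-73.3  -2.6] [-8.99106504e+01  7.51852018e-03 -1.06000794e+02] [ 1.95946256 -4.13696955  1.63421185]
```

View pics/top7z.png

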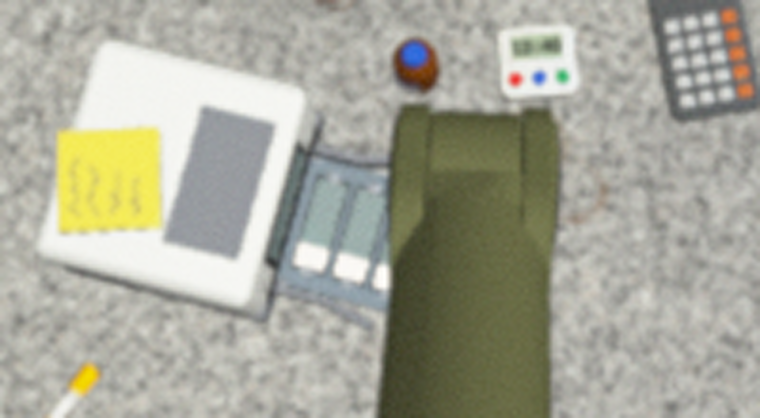

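View pics/side7z.png

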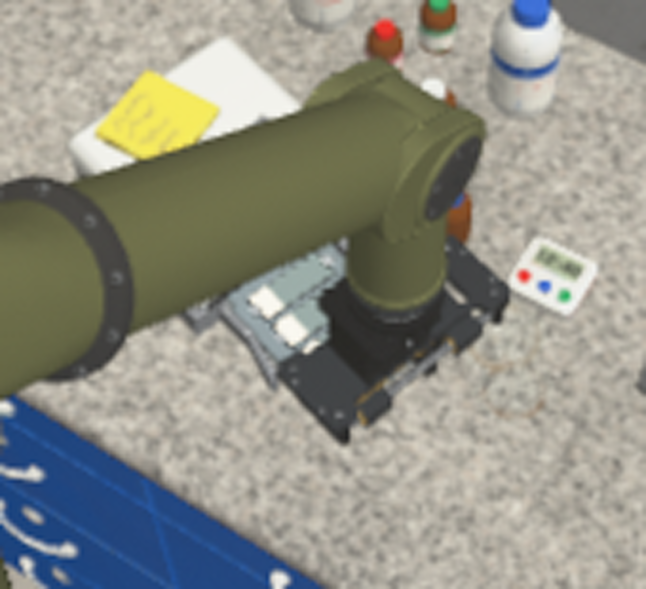

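move_arm --pt "-4 0 0 0 0 0" --pt "-8 0 0 0 0 0" --pt "-12 0 0 0 0 0" --pt "-16 0 0 0 0 0" --pt "-20 0 0 0 0 0" --pt "-24 0 0 0 0 0" --pt "-28 0 0 0 0 0" --pt "-31 0 0 0 0 0" --pt "-31 0 0 0 0 0" --pt "-28 0 0 0 0 0" --pt "-26 -1 0 0 0 0" --pt "-26 -3 0 0 0 0" --pt "-27 -3 0 0 0 0"

```text
time_s: 12.23
tool_pos: [0.5368, 0.0961, 0.0217]
tool_rot: [-90.0, 0.1, -106.0]
force: [0.8, 0.1, 0.5]
grip_width: 0.0597
```

```bash
python3 -c "from h import *; look('8')"
```

```text
[0.53678507 0.09613138 0.02173301] [-46.   -1.3] [-9.00333672e+01  6.18199612e-02 -1.05979123e+02] [0.82190967 0.09835828 0.46362868]
```

View pics/side8z.png

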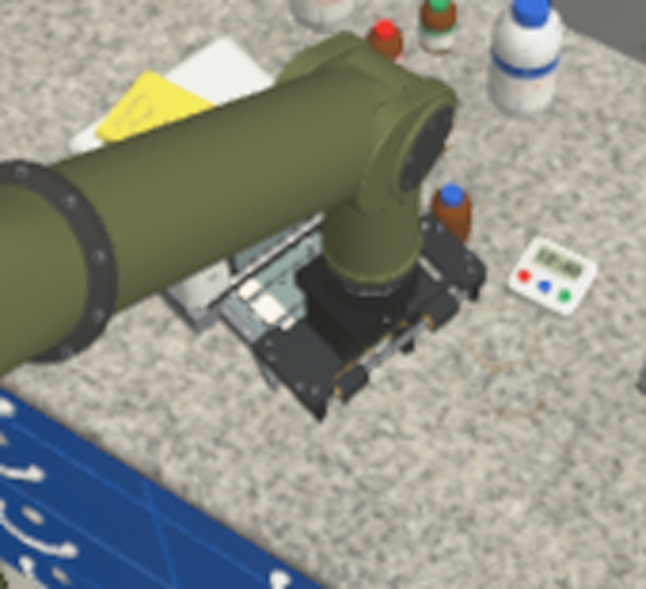

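move_arm --pt "-3 0 0 0 0 0" --pt "-5 0 0 0 0 0" --pt "-7 0 0 0 0 0" --pt "-9 0 0 0 0 0" --pt "-10 0.3 0 0 0 0" --pt "-11 0.6 0 0 0 0" --pt "-12 1 0 0 0 0" --pt "-12 1 0 0 0 0"

```text
time_s: 13.0
tool_pos: [0.54, 0.1049, 0.0208]
tool_rot: [-90.0, -0.1, -106.0]
force: [-2.9, -5.9, 5.8]
grip_width: 0.06
```

move_arm --pt "-0.7 0.4 0 0 0 0" --pt "-1.4 0.8 0 0 0 0" --pt "-2.1 1.2 0 0 0 0" --pt "-2.8 1.6 0 0 0 0" --pt "-3.5 2 0 0 0 0" --pt "-3.5 2 0 0 0 0"

```text
time_s: 13.5
tool_pos: [0.5407, 0.1063, 0.019]
tool_rot: [-90.1, -0.3, -106.1]
force: [-4.2, -10.4, 9.4]
grip_width: 0.06
```

move_arm --pt "-0.5 -1 0 0 0 0" --pt "-1 -1.5 0 0 0 0" --pt "-2 -1.5 0 0 0 0" --pt "-3 -1.5 0 0 0 0" --pt "-3 -1.5 0 0 0 0"

```text
time_s: 13.92
tool_pos: [0.542, 0.1119, 0.0196]
tool_rot: [-90.0, -0.1, -106.0]
force: [0.6, -5.7, -1.9]
grip_width: 0.06
```

```bash
python3 -c "from h import *; look('9')"
```

```text
[0.54203979 0.11187687 0.01960426] [-29.4  -2. ] [ -89.98919962   -0.10798582 -106.03620824] [ 0.63252002 -5.71653326 -1.90439114]
```

View pics/side9z.png

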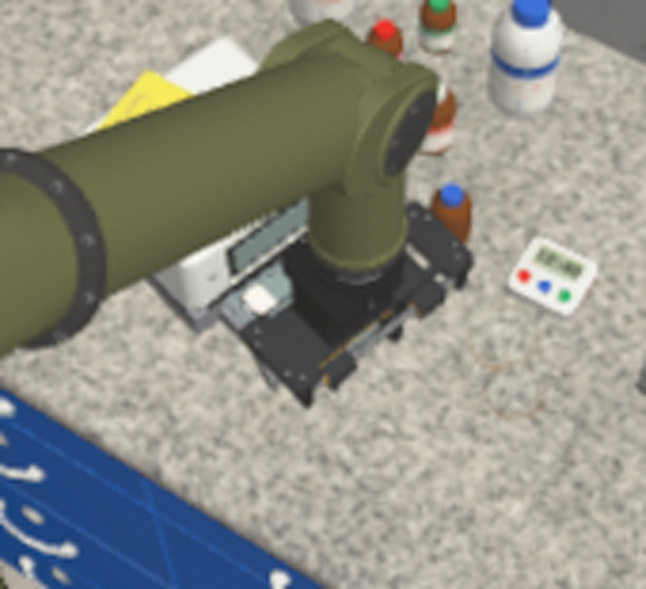

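View pics/top9z.png

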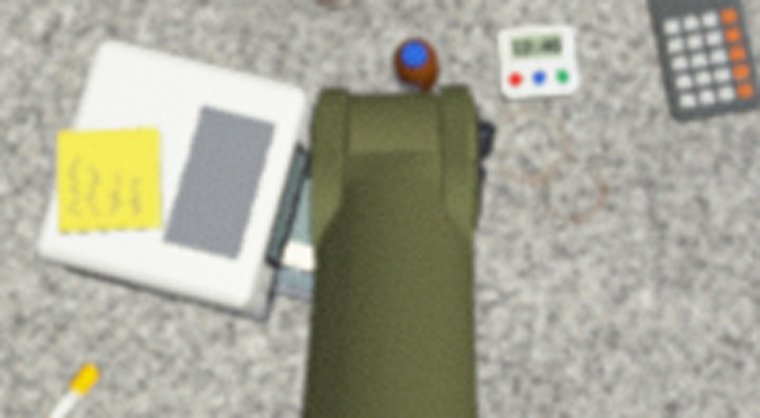

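move_arm --pt "-0.5 0.4 0 0 0 0" --pt "-1 0.8 0 0 0 0" --pt "-1.5 1.2 0 0 0 0" --pt "-1.5 1.2 0 0 0 0"

```text
time_s: 14.35
tool_pos: [0.5423, 0.1128, 0.0183]
tool_rot: [-90.0, -0.1, -106.1]
force: [0.3, -6.5, -1.5]
grip_width: 0.0598
```

move_arm --pt "-0.5 0.4 0 0 0 0" --pt "-1 0.8 0 0 0 0" --pt "-1.5 1.2 0 0 0 0" --pt "-1.5 1.2 0 0 0 0"

```text
time_s: 14.68
tool_pos: [0.5425, 0.1136, 0.017]
tool_rot: [-90.0, -0.2, -106.1]
force: [-0.9, -7.5, -0.5]
grip_width: 0.0603
```

move_arm --pt "-0.6 0.3 0 0 0 0" --pt "-1.2 0.6 0 0 0 0" --pt "-1.8 0.9 0 0 0 0" --pt "-1.8 0.9 0 0 0 0"

```text
time_s: 15.02
tool_pos: [0.5429, 0.1149, 0.0162]
tool_rot: [-90.0, -0.2, -106.1]
force: [-0.9, -8.8, -0.2]
grip_width: 0.0602
```

move_arm --pt "-0.6 0.3 0 0 0 0" --pt "-1.2 0.6 0 0 0 0" --pt "-1.8 0.9 0 0 0 0" --pt "-1.8 0.9 0 0 0 0"

```text
time_s: 15.35
tool_pos: [0.5433, 0.1162, 0.0156]
tool_rot: [-90.1, -0.2, -106.1]
force: [-1.7, -8.5, 3.9]
grip_width: 0.0601
```

move_arm --pt "-0.3 0.6 0 0 0 0" --pt "-0.6 1.2 0 0 0 0" --pt "-0.8 1.6 0 0 0 0" --pt "-0.8 1.6 0 0 0 0"

```text
time_s: 15.68
tool_pos: [0.5434, 0.1163, 0.0145]
tool_rot: [-90.1, -0.3, -106.1]
force: [-3.6, -10.8, 7.7]
grip_width: 0.0601
```

move_arm --pt "2 -0.5 0 0 0 0" --pt "4 -0.5 0 0 0 0" --pt "10 -0.5 0 0 0 0" --pt "18 -1 0 0 0 0" --pt "18 -30 0 0 0 0" --pt "38 -70 0 0 0 0" --pt "75 -90 0 0 0 0" --pt "115 -90 0 0 0 0" --pt "135 -90 0 0 0 0" --pt "135 -90 0 0 0 0"

```text
time_s: 16.52
tool_pos: [0.5059, -0.0145, 0.1052]
tool_rot: [-90.0, 0.1, -106.4]
force: [0.2, 0.6, 0.1]
grip_width: 0.0597
```

```bash
python3 -c "from h import *; look('10')"
```

```text
[ 0.50588745 -0.01448235  0.10515684] [-160.8   -2.1] [-8.99577160e+01  1.02874209e-01 -1.06420842e+02] [0.1792318  0.61371154 0.09978965]
```

View pics/top10z.png

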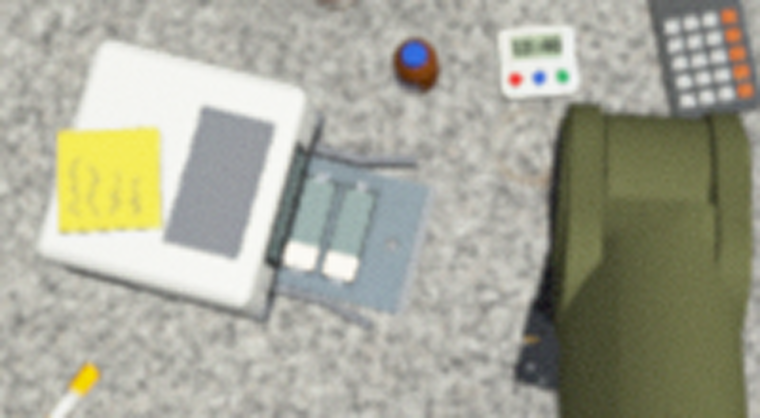

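View pics/side10z.png

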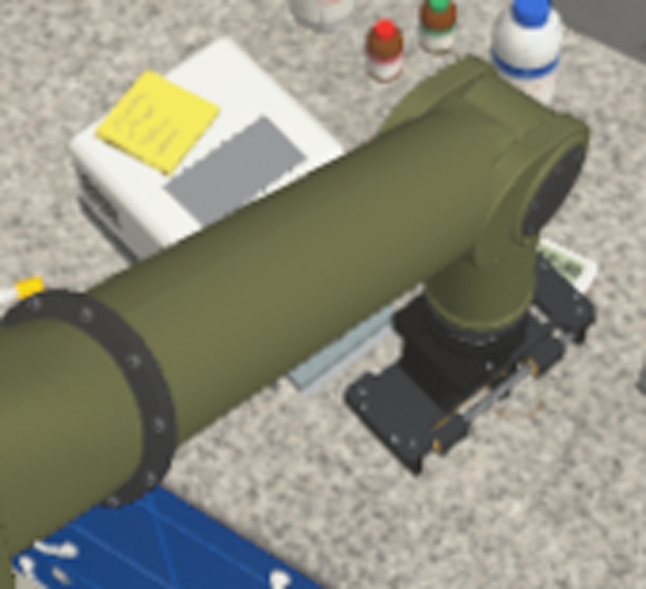

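```bash
python3 - <<'E'
from h import *
print('hole',sc(Z('top',392,243,.012)),'stud',sc(Z('top',389,243,.005)),'stud z2',sc(Z('top',389,243,.002)))
print('rear corners',[sc(Z('top',*a,.012)) for a in [(429,184),(405,312)]])
for k in range(3):
    p,d=read_camera('top'); P,u,v=pts('top',d)
    if k==0:D=[]
    D.append(P)
P=np.median(np.array(D),0)*1000 if len({len(x) for x in D})==1 else D[-1]*1000
q=(P[:,:2]-S_); a=q@d_; b=q@n_
for lo,hi in [(-14,-4),(4,14),(14,22),(26,34),(40,48),(62,72)]:
    m=(a>lo)&(a<hi)&(abs(b)<48); print(lo,hi,m.sum(),round(np.median(P[m,2]),2),round(P[m,2].mean(),2))
m=(a>-70)&(a<-35)&(abs(b)<40); print('bench',np.median(P[m,2]))
p,d=np.load('pics/top0d.npy'),None
P,u,v=pts('top',p);P*=1000;q=(P[:,:2]-S_); a=q@d_; b=q@n_
for lo,hi in [(-14,-4),(4,14),(14,22),(26,34),(40,48),(62,72)]:
    m=(a>lo)&(a<hi)&(abs(b)<48); print('empty bed',lo,hi,m.sum(),round(np.median(P[m,2]),2))
E
python3 -c "
import cv2;im=cv2.imread('pics/top10.png')[170:225,190:255];cv2.imwrite('pics/t10zz.png',cv2.resize(im,None,fx=10,fy=10,interpolation=cv2.INTER_CUBIC))"
```

```text
hole [-1.1 -0.9] stud [ 2.  -1.1] stud z2 [ 2.3 -1.4]
rear corners [array([-18.3, -56.9]), array([-26.4,  52.1])]
-14 -4 93 12.23 12.09
4 14 96 12.6 12.54
14 22 76 13.0 13.01
26 34 73 14.41 14.29
40 48 75 13.73 14.01
62 72 92 14.09 14.22
bench 0.2799898713620195
empty bed -14 -4 94 2.45
empty bed 4 14 89 2.73
empty bed 14 22 77 2.23
empty bed 26 34 73 2.58
empty bed 40 48 75 2.1
empty bed 62 72 92 2.66
```

View pics/t10zz.png

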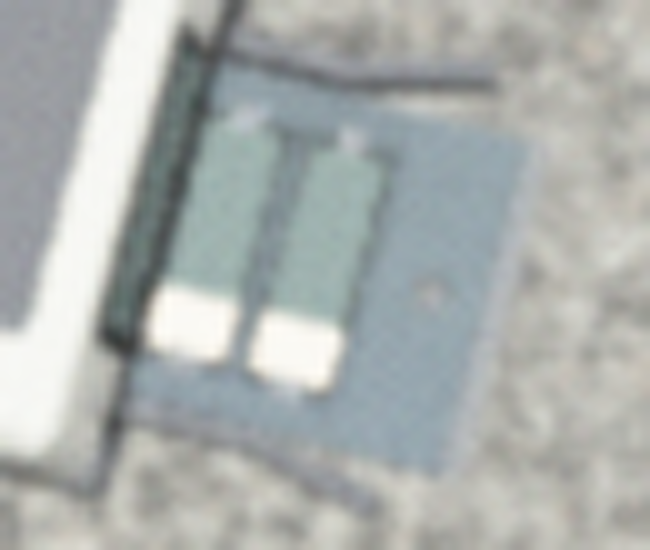

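move_arm --pt "30 -30 0 0 0 0" --pt "60 -60 0 0 0 0" --pt "80 -100 0 0 0 0" --pt "80 -130 0 0 0 0" --pt "80 -130 0 0 0 0"

```text
time_s: 17.18
tool_pos: [0.4888, -0.0874, 0.2406]
tool_rot: [-89.4, 0.3, -106.1]
force: [0.8, -0.1, 0.3]
grip_width: 0.0602
```

Run:
```python
from h import *
look('11')
p,d=read_camera('side');P,u,v=pts('side',d);P*=1000;q=(P[:,:2]-S_); a=q@d_; b=q@n_
d0=np.load('pics/side0d.npy')
for lo,hi in [(-14,-4),(4,14),(14,22)]:
    m=(a>lo)&(a<hi)&(abs(b)<45)&(P[:,2]<40); print(lo,hi,m.sum(),round(np.median(P[m,2]),2))
im=cv2.imread('pics/top11.png')[170:225,190:255];cv2.imwrite('pics/t11zz.png',cv2.resize(im,None,fx=10,fy=10,interpolation=cv2.INTER_CUBIC))
a=cv2.imread('pics/top10.png',0)[185:215,215:250].astype(float);b=cv2.imread('pics/top11.png',0)[185:215,215:250].astype(float)
print(cv2.phaseCorrelate(a,b))
```

```text
[ 0.48875817 -0.08738865  0.24064856] [-235.6   -5.7] [ -89.4251295    0.2739536 -106.0613905] [ 0.78102648 -0.14697193  0.30089211]
-14 -4 0 nan
4 14 0 nan
14 22 0 nan
((-0.05110126587459618, 0.03296093568459213), 1.0018470230735792)
  return _methods._mean(a, axis=axis, dtype=dtype,
  ret = ret.dtype.type(ret / rcount)
```

View pics/side11z.png

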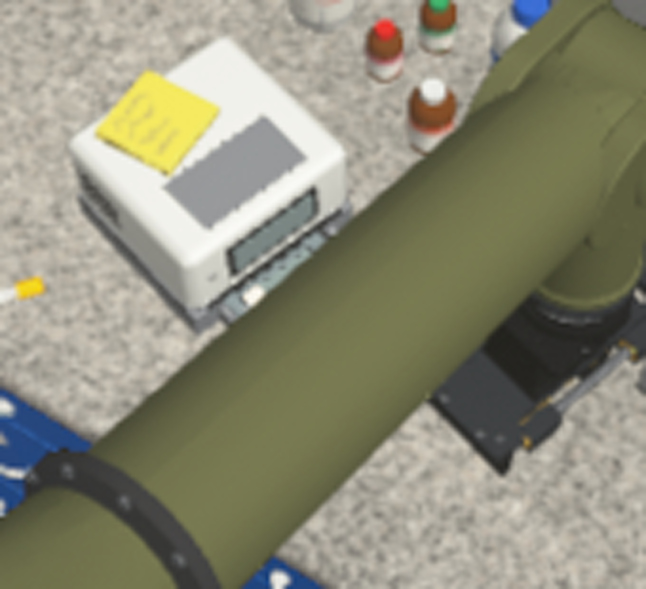

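```bash
python3 -c "from h import *; print(job.sign_off())"
```

```text
the job is handed in; nothing more can be done
None
```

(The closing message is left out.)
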